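# Show the seed ball's other side to the lamp

### The job

Take the cork-brown coir plug off the dish's flat shoulder and drop it into the wire basket. Then lift the dish by its wooden handle, level, at least 6 cm up off its ring, give it a quarter turn (either way) so that the handle is square to the lamp's beam, and finish still holding it up there, over the ring, in the air and level, with the clay ball, which must never leave the hollow, resting in its middle. Leave everything else where it stands.

Things in the scene. Friction and masses are not known exactly. Their poses are not given: they have to be found in the camera images.
- plug_center (a point): centre of the coir plug, a hard brown upright cylinder, 28 mm in diameter and 26 mm high, about 20 g, standing on the dish's flat shoulder, 48 to 60 mm from the dish's middle on the side of the dish's +y axis
- basket: wire basket fixed to the bench, left or right of the stand: 160 mm (its x) by 140 mm (its y), 75 mm high, open on top, thin walls, floor 4 mm thick; origin under its centre, z up
- dish_center (a point): middle of the metal dish, level with its flat shoulder's upper face. Round, 154 mm across; at its middle a round hollow 80 mm across, 15 mm deep; around it a flat shoulder 4 mm thick. z points up out of the dish, the handle along -x (at the start away from the lamp). It hangs loose by its shoulder on the stand's ring; 0.11 to 0.21 kg, its weight acting some 85 mm from the handle's middle
- dish_grip (a point): middle of the dish's wooden handle, a straight bar 64 mm long (along the dish's x), 14 mm wide (y), 24 mm high (z), with its middle 107 mm from the dish's middle along the dish's -x and 6 mm above the level of the shoulder's upper face; its underside is some 48 mm above the bench at the start. Same axes as the dish
- ball_center (a point): centre of the loose clay ball, 30 mm in diameter, about 30 g, lying in the middle of the hollow, where its centre is level with the shoulder's upper face; it rolls
- stand: fixed stand: board 12 mm thick, 150 mm wide, from 80 mm behind to 195 mm ahead of the ring's middle; steel ring 100/136 mm inside/outside diameter, top 50 mm above the bench; lamp, 64 mm wide, head 92 to 142 mm above the bench, 165 mm along +x from the ring's middle, shining along -x. Origin on the bench under the ring's middle, z up. At the start the dish's axes agree with these within 6 degrees
- plant: black pot with a leafy plant, pot 110 mm wide, 90 mm high, origin under its centre; not to be disturbed
- pots: stack of empty clay pots, 80 mm wide, 80 mm high, origin under its centre; not to be disturbed
- jar: lidded glass jar, 60 mm wide, 85 mm high, origin under its centre; not to be disturbed
- scoop: long steel spoon lying on the bench, origin at its underside; not to be disturbed
- dibber: wooden dibber 140 mm long, 24 mm thick, lying on the bench, origin at its thick end; not to be disturbed
There are look-alikes about, which are no part of the job. Leave any green or purple look-alike of the part that bears plug_center alone.

How it is judged:
By the outcome, as a careful person would: the job done as asked, in the order asked, and still so for the second after the job is handed in, while the arm keeps its last pose, push and grip.
It also fails if it takes over 61 s, if anything falls off the work surface, if the arm or the gripper's body presses on something with over 40 N, if the wrist force passes 120 N, or if a joint passes its speed limit or range.

### The arm

A 6-joint arm with a two-finger parallel gripper is mounted at the origin on the work surface. World frame = base frame: x ahead of the robot, y to its left, z up, the work surface at z = 0. Lengths are in m, angles in rad, forces in N, time in s.
With the tool pointing down it reaches from about 0.425 to 0.95 m from the base axis. Payload 3.5 kg.
Tool frame: the origin (TCP) lies at the very end of the fingers, on their centre line; the grasp point (between the pads) lies 19 mm behind it (tcp_to_grasp is the distance from the TCP to the grasp point, in m); z points along the fingers, y is the direction in which the jaws open and shut (so a half turn about z gives the same grasp; the last joint's range is limited). The gripper opens to 85 mm and grips with 20 to 120 N. Pads are 22 mm wide; open, the fingers measure 114 mm over their backs; the gripper's body (76 mm by 85 mm) begins 54 mm behind the grasp point. The pads swing forward as they close: fully open they stand 13 mm farther back than shut.
Start: joints at [-1.464, 0.286, 1.577, -0, 1.279, -0.15], TCP at [0.171, -0.653, 0.231] pointing down, gripper open.
Joint ranges: [-2.77, 2.77], [-0.9, 2.22], [0.21, 2.48], [-1.53, 4.67], [0.24, 2.81], [-2.84, 2.84]. Speed limits (rad/s): [2.79, 2.79, 3.14, 3.14, 3.14, 3.14].

### API

Orientations are given as a unit quaternion [x, y, z, w].
In Python, from plant import * gives the robot as it stands. The module is installed in compiled form; this text tells all that it offers.
- The arm moves only by the tool arm_command, never from a script. Its argument "steps" is a list of rows, each a list of 3 entries, a list of its own where there are three numbers: the turn, a rotation vector about the tool's x, y, z in rad, then the shift along the tool's x, y, z in m, then the gripper command: -1 is shut, 1 is fully open, values between are in proportion. A call has 1 to 12 rows; each row is the pose to reach, as a shift and turn from the pose measured when the call began, along the tool's axes at that moment; what a row does not reach only later rows make up. A row lasts 1/8 s, in which the tool goes at most 62.5 mm and 10.7 degrees, less where a joint would pass 70% of its speed; a pose out of reach is approached as far as the arm can. A call with a gripper value outside its range is refused whole. The fingers move at their own pace and stop on an object; "force" is the grip in N (left out, the last holds). Time passes only in rows, so rows that repeat a pose let the fingers close. It gives the time, the measured TCP pose, the force and the opening at its end, in the units of the state.
- get_state(): the state, without advancing time (a new reading comes with each control period).
- read_camera(name): name is "scene" or "top"; returns a dict with "frame" (384x512x3 uint8, red, green, blue), "vfov" (degrees; the focal length in pixels is half the picture's height over the tangent of half this angle, whatever the lens; pixels are square), "cx", "cy" (the principal point, pixels), "position" and "rotation" of the camera in the world. Camera axes: x right, y up, looking along -z (the intrinsics and any distortion apply to the point x, -y, -z); pixel columns grow to the right and rows downward; lengths in m; the calibration is good to about 2 mm. A picture is of the moment at which its call begins. There is no depth.
- sign_off(): hands the job in, once; it reports no verdict.
The state is a dict: "time": time; "qpos": joint angles; "dq": joint speeds; "joint_efforts": joint torques, N m; "eef_pos": TCP position; "tcp_rot": TCP orientation; "contact_force": force on the tool from outside, world axes, zero at the start; "wrist_torque": the same for the moment, N m; "opening": opening from 0.0 (shut) to 1.0 (fully open).
Only numpy, scipy, OpenCV 4.12 (cv2) and the standard library are available. Lean on these libraries where they do the work, as an engineer would, in place of code of your own. Each camera call takes 0.05 s, during which the arm holds its last target.

## Working session

There is one attempt and no reset: what is moved stays moved. The work goes in short steps, Python scripts to look and compute and a tool call to move; the robot and the scene stay as the last step left them, time stands still between calls to the robot, and variables do not carry over. Pictures are saved under pics/ and viewed, and the job is handed in when it is done.

Besides the shell and the picture viewer there is one more tool, called after ">>>" as name(argument=value, ...) on one line, values as JSON. arm_command: Moves the arm, as the interface text tells. Its arguments: {"type":"object","properties":{"steps":{"type":"array"},"force":{"type":"number"}},"required":["steps"]}

```bash
mkdir -p pics; python3 - <<'E'
from plant import *
import cv2,numpy as np
s=get_state()
for k,v in s.items(): print(k,np.round(v,4))
for n in("scene","top"):
    c=read_camera(n)
    cv2.imwrite(f"pics/{n}0.png",c["frame"][:,:,::-1])
    print(n,{k:(np.round(v,4).tolist() if k!="frame" else 0) for k,v in c.items()})
E
```

```text
time 0.0
qpos [-1.464   0.2872  1.5782  0.      1.2786 -0.15  ]
dq [-0.0005  0.0002  0.      0.0004  0.0008 -0.    ]
joint_efforts [ 1.20000e-03 -4.05979e+01 -2.92625e+01 -0.00000e+00  5.90000e-03
 -0.00000e+00]
eef_pos [ 0.1714 -0.6522  0.2299]
tcp_rot [ 0.9918  0.128   0.     -0.0012]
contact_force [-0.4218 -0.4463  0.4676]
wrist_torque [-0.0389  0.0363  0.0486]
opening 0.9998
scene {'frame': 0, 'vfov': 57.9153, 'cx': 257.6441, 'cy': 190.5562, 'position': [0.874, 0.2608, 0.7538], 'rotation': [0.1135, 0.2388, 0.8662, 0.424]}
top {'frame': 0, 'vfov': 48.9991, 'cx': 254.4277, 'cy': 194.0839, 'position': [0.4636, 0.0191, 1.3417], 'rotation': [0.0168, -0.0234, -0.7033, 0.7103]}
```

View pics/scene0.png

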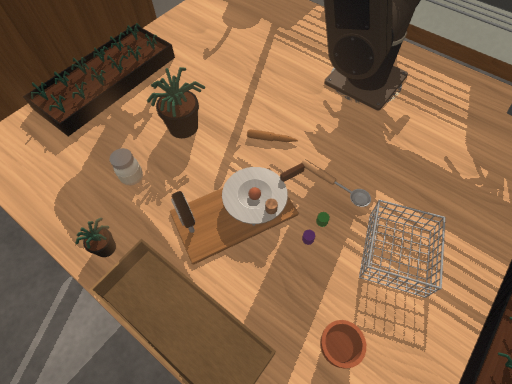

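View pics/top0.png

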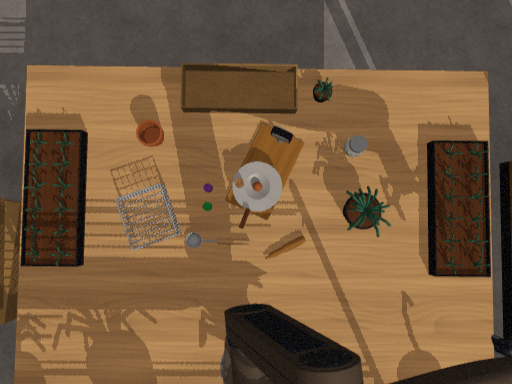

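```bash
cat > h.py <<'E'
from plant import *
import cv2,numpy as np
from scipy.spatial.transform import Rotation as R
def K(c):
    f=c["frame"].shape[0]/2/np.tan(np.radians(c["vfov"])/2)
    return f
def Rc(c):
    r=np.array(c["rotation"]);return R.from_quat(r).as_matrix() if r.size==4 else r
def proj(c,p):
    q=(np.atleast_2d(p)-c["position"])@Rc(c); f=K(c)
    return np.c_[c["cx"]+f*q[:,0]/-q[:,2], c["cy"]-f*q[:,1]/-q[:,2]]
def ray(c,uv):
    uv=np.atleast_2d(uv).astype(float);f=K(c)
    d=np.c_[(uv[:,0]-c["cx"])/f,-(uv[:,1]-c["cy"])/f,-np.ones(len(uv))]@Rc(c).T
    return np.array(c["position"]),d
def onz(c,uv,z):
    o,d=ray(c,uv);return o+d*((z-o[2])/d[:,2])[:,None]
def tri(c1,u1,c2,u2):
    o1,d1=ray(c1,u1);o2,d2=ray(c2,u2);d1=d1[0];d2=d2[0]
    t=np.linalg.lstsq(np.c_[d1,-d2],o2-o1,rcond=None)[0]
    a=o1+t[0]*d1;b=o2+t[1]*d2
    return (a+b)/2,np.linalg.norm(a-b)
E
python3 - <<'E'
from h import *
s=read_camera("scene");t=read_camera("top")
np.savez("c0.npz",s=s["frame"],t=t["frame"])
for n,c,(x,y,w,h),k in(("s",s,(155,145,175,120),4.5),("t",t,(100,110,220,160),3.6)):
    a=cv2.resize(c["frame"][y:y+h,x:x+w],None,fx=k,fy=k,interpolation=cv2.INTER_CUBIC)
    cv2.imwrite(f"pics/z{n}0.png",a[:,:,::-1])
print(get_state()["time"])
print(tri(s,(254,193.5),t,(257,185)),tri(s,(271,206),t,(240,182)),tri(s,(122,157),t,(357,143)),tri(s,(322.5,219),t,(207.5,206)),tri(s,(309,237),t,(208,188)))
E
```

```text
0.2
(array([0.56370119, 0.00124887, 0.05882027]), np.float64(0.003020001589062136)) (array([0.57092599, 0.05403333, 0.06894874]), np.float64(0.005367880033786882)) (array([ 0.69043374, -0.29779482,  0.08830343]), np.float64(0.004053587050521743)) (array([0.49956037, 0.15573839, 0.01477327]), np.float64(0.0027735051202926147)) (array([0.55637603, 0.155483  , 0.01253315]), np.float64(0.003207995467800313))
```

View pics/zs0.png

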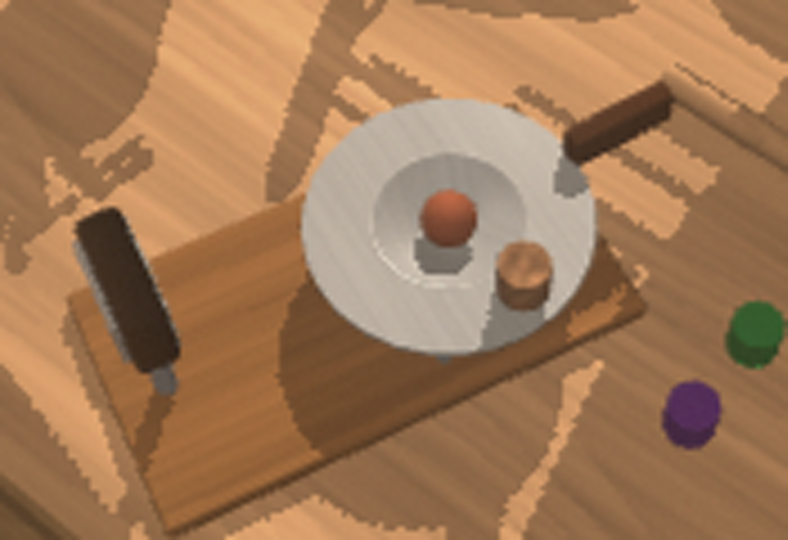

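View pics/zt0.png

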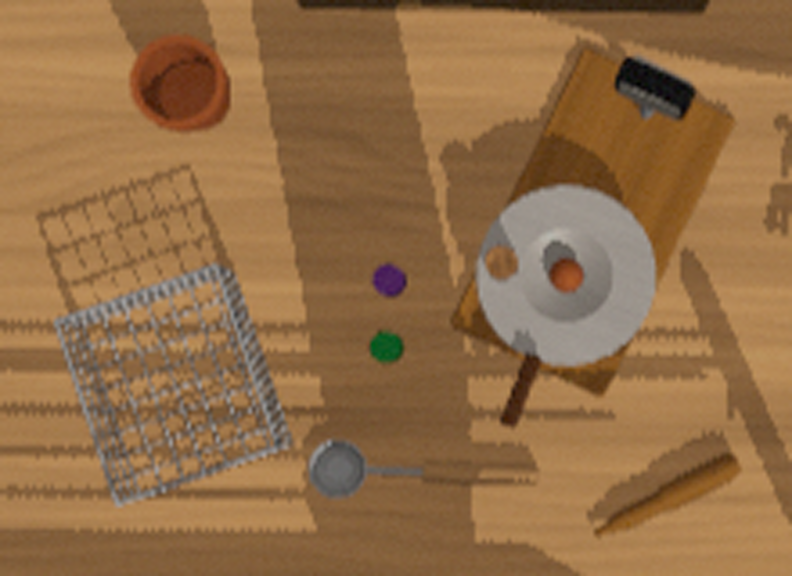

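```bash
cat > m.py <<'E'
from h import *
def big(m,box):
    x,y,w,h=box;k=np.zeros_like(m);k[y:y+h,x:x+w]=m[y:y+h,x:x+w]
    n,l,st,ce=cv2.connectedComponentsWithStats(k.astype(np.uint8))
    i=1+np.argmax(st[1:,4]);return l==i,ce[i],st[i]
E
python3 - <<'E'
from m import *
s=read_camera("scene");t=read_camera("top")
for n,c,box in(("scene",s,(215,155,100,80)),("top",t,(225,155,65,80))):
    hsv=cv2.cvtColor(c["frame"],cv2.COLOR_RGB2HSV);H,S,V=[hsv[...,i].astype(int) for i in range(3)]
    m,ce,st=big((S<60)&(V>70),box)
    cn=max(cv2.findContours(m.astype(np.uint8),0,1)[0],key=len)
    hull=cv2.convexHull(cn)[:,0]
    P=onz(c,hull,.054)[:,:2]
    A=np.c_[2*P,np.ones(len(P))];x=np.linalg.lstsq(A,(P**2).sum(1),rcond=None)[0]
    r=np.sqrt(x[2]+x[0]**2+x[1]**2);print(n,"dish",x[:2],r, np.abs(np.hypot(*(P-x[:2]).T)-r).max())
    for nm,mk,z in(("ball",(H<10)&(S>130)&(V>120),.054),("handle",(H<13)&(V<105)&(S>80),.065)):
        try:
            m,ce,st=big(mk,box)
            print(n,nm,ce,st,onz(c,ce,z))
            if nm=="handle":
                rc=cv2.minAreaRect(np.argwhere(m)[:,::-1].astype(np.float32));print(rc,onz(c,cv2.boxPoints(rc),.066)[:,:2])
        except Exception as e:print(nm,e)
    px=[(240,182)] if n=="top" else [(271,206)]
    print(hsv[px[0][1],px[0][0]],hsv[215,245] if n=="top" else hsv[172,292])
E
```

```text
scene dish [0.56075147 0.00156932] 0.07591670718090616 0.0019356408694387872
scene ball [254.3968254 191.0952381] [249 188  12   8  63] [[ 0.55504886 -0.00256047  0.054     ]]
scene handle [292.25149701 171.76646707] [281 164  23  17 167] [[0.46282929 0.03983124 0.065     ]]
((292.2000427246094, 172.39999389648438), (8.049844741821289, 25.93838882446289), 63.43495178222656) [[0.48950175 0.01960008]
 [0.42817491 0.04415804]
 [0.44028753 0.06274394]
 [0.50060646 0.03812899]]
[ 13 131 165] [ 11 131  78]
top dish [5.61941373e-01 3.61572370e-04] 0.0762463921843275 0.001438850350882287
top ball [260. 189.] [259 188   3   3   3] [[ 0.5527394  -0.00937993  0.054     ]]
top handle [244.14516129 217.87096774] [239 209  11  19  62] [[0.46395133 0.03804072 0.065     ]]
((244.2654571533203, 217.9097900390625), (4.020565509796143, 20.031030654907227), 21.037511825561523) [[0.43768038 0.05388509]
 [0.4943152  0.03279728]
 [0.49006183 0.02139539]
 [0.43344454 0.04251138]]
[ 14 158 123] [ 12 181  69]
```

```bash
python3 - <<'E'
from m import *
s=read_camera("scene");t=read_camera("top")
z=lambda pts:np.array(pts)/3.6+[100,110]
b=onz(t,z([(582,42),(735,120),(602,393),(452,325)]),.012)[:,:2];print("board",b.round(4).tolist())
e=b[0]-b[3];e2=b[1]-b[2];w=b[0]-b[1];print(np.degrees([np.arctan2(*v[::-1]) for v in(e,e2,w)]),np.linalg.norm(e),np.linalg.norm(w))
bs=onz(s,np.array([(68,298),(170,530),(645,308)])/4.5+[155,145],.012)[:,:2];print("board s",bs.round(4).tolist())
e=bs[1]-bs[2];w=bs[0]-bs[1];print(np.degrees([np.arctan2(*v[::-1]) for v in(e,w)]),np.linalg.norm(e),np.linalg.norm(w))
k=onz(t,z([(55,325),(222,265),(292,443),(118,505)]),.075);print("basket top rim",k.round(3).tolist(),k.mean(0))
print("basket scene",onz(s,[(377,202),(444,211),(437,297),(364,262)],.075).round(3).tolist())
print("plant base scene",onz(s,[(183,133)],0),"plant top view",onz(t,[(365,210)],.12), "leaf tip tri",tri(s,(180,70),t,(367,190)))
# plug masks
for n,c,box in(("scene",s,(262,195,20,22)),("top",t,(233,175,15,15))):
    hsv=cv2.cvtColor(c["frame"],cv2.COLOR_RGB2HSV);H,S,V=[hsv[...,i].astype(int) for i in range(3)]
    m,ce,st=big((S>75)&(H<25),box);print(n,ce,st,onz(c,ce,.068))
    x,y,w,h=box
E
```

```text
board [[0.7712, -0.0137], [0.703, -0.1498], [0.4606, -0.0339], [0.5188, 0.0981]]
[-23.89572658 -25.54358156  63.37278902] 0.2760059152214627 0.15220934905499844
board s [[0.7041, -0.1439], [0.7643, -0.0123], [0.5204, 0.1031]]
[ -25.29984522 -114.58356126] 0.26982412088374624 0.14474835689624663
basket top rim [[0.513, 0.425, 0.075], [0.564, 0.287, 0.075], [0.417, 0.226, 0.075], [0.364, 0.369, 0.075]] [0.46459506 0.32666779 0.075     ]
basket scene [[0.42, 0.239, 0.075], [0.35, 0.365, 0.075], [0.536, 0.428, 0.075], [0.56, 0.284, 0.075]]
plant base scene [[ 0.50427963 -0.29837079  0.        ]] plant top view [[ 0.49019152 -0.31358882  0.12      ]] leaf tip tri (array([ 0.52139408, -0.26136194,  0.2539633 ]), np.float64(0.0536590409784149))
scene [271.0308642  205.80246914] [265 198  13  16 162] [[0.56868785 0.05581179 0.068     ]]
top [238.87323944 182.35211268] [235 178   9  10  71] [[0.57130532 0.05517273 0.068     ]]
```

```bash
cat >> h.py <<'E'
def down(yang):
    y=np.array([np.cos(yang),np.sin(yang),0]);z=np.array([0,0,-1.]);x=np.cross(y,z)
    return R.from_matrix(np.c_[x,y,z])
def rel(p,Rt,st=None):
    st=st or get_state();R0=R.from_quat(st["tcp_rot"])
    print("turn",(R0.inv()*Rt).as_rotvec().round(4).tolist(),"shift",R0.inv().apply(np.array(p)-st["eef_pos"]).round(4).tolist())
def show(st=None):
    st=st or get_state();M=R.from_quat(st["tcp_rot"]).as_matrix()
    print("t",round(st["time"],3),"p",np.round(st["eef_pos"],4),"yang",round(np.degrees(np.arctan2(M[1,1],M[0,1])),2),"z",M[:,2].round(4),"F",np.round(st["contact_force"],2),"op",round(float(st["opening"]),3),"q",np.round(st["qpos"],2))
E
python3 - <<'E'
from h import *
show()
D=down(np.radians(-9.4))
rel([.171,-.652,.34],R.from_quat(get_state()["tcp_rot"]))
rel([.30,-.42,.34],D);rel([.57,.0553,.30],D);rel([.57,.0553,.15],D)
E
```

```text
t 0.4 p [ 0.1715 -0.6527  0.2311] yang -75.28 z [-0.e+00  4.e-04 -1.e+00] F [-0.1  -0.2   0.07] op 1.001 q [-1.46  0.29  1.58  0.    1.28 -0.15]
turn [0.0, 0.0, 0.0] shift [-0.0003, -0.0009, -0.1089]
turn [-0.0003, -0.0003, -1.1499] shift [0.1834, -0.1925, -0.1088]
turn [-0.0003, -0.0003, -1.1499] shift [0.5653, -0.5836, -0.0686]
turn [-0.0003, -0.0003, -1.1499] shift [0.5653, -0.5836, 0.0814]
```

>>> arm_command(steps=[[[0,0,0],[0,0,-0.11],1],[[0,0,0],[0,0,-0.11],1],[[0,0,-0.2],[0.18,-0.19,-0.11],1],[[0,0,-0.4],[0.18,-0.19,-0.11],0.2],[[0,0,-0.55],[0.18,-0.19,-0.11],0.2],[[0,0,-0.7],[0.565,-0.584,-0.1],0.2],[[0,0,-0.9],[0.565,-0.584,-0.1],0.2],[[0,0,-1.0],[0.565,-0.584,-0.1],0.2],[[0,0,-1.15],[0.565,-0.584,-0.1],0.2],[[0,0,-1.15],[0.565,-0.584,-0.1],0.2],[[0,0,-1.15],[0.565,-0.584,-0.1],0.2],[[0,0,-1.15],[0.565,-0.584,-0.1],0.2]])

```text
time: 1.9
eef_pos: [0.4778, -0.1058, 0.3347]
tcp_rot: [0.763, 0.647, 0.0, 0.001]
contact_force: [0.4, -0.9, -0.4]
opening: 0.598
```

```bash
python3 - <<'E'
from h import *
show()
D=down(np.radians(-9.4))
rel([.57,.0553,.30],D);rel([.57,.0553,.11],D)
E
```

```text
t 1.9 p [ 0.4778 -0.1058  0.3347] yang -9.4 z [ 1.3e-03 -3.0e-04 -1.0e+00] F [ 0.36 -0.87 -0.43] op 0.598 q [-0.43 -0.2   1.89  0.    1.45 -0.26]
turn [0.0013, 0.0001, -0.0] shift [0.174, 0.0646, 0.0348]
turn [0.0013, 0.0001, -0.0] shift [0.174, 0.0644, 0.2248]
```

>>> arm_command(steps=[[[0,0,0],[0.174,0.0645,0.035],0.2],[[0,0,0],[0.174,0.0645,0.035],0.2],[[0,0,0],[0.174,0.0645,0.035],0.2],[[0,0,0],[0.174,0.0645,0.12],0.2],[[0,0,0],[0.174,0.0645,0.17],0.2],[[0,0,0],[0.174,0.0645,0.21],0.2],[[0,0,0],[0.174,0.0645,0.225],0.2],[[0,0,0],[0.174,0.0645,0.225],0.2]])

```text
time: 2.9
eef_pos: [0.5703, 0.0552, 0.1099]
tcp_rot: [0.763, 0.647, 0.0, 0.0]
contact_force: [0.4, 0.3, -0.3]
opening: 0.598
```

```bash
python3 - <<'E'
from h import *
show()
D=down(np.radians(-9.4))
rel([.57,.0553,.058],D)
s=read_camera("scene");t=read_camera("top")
x,y,w,h=205,140,120,90
cv2.imwrite("pics/s1.png",cv2.resize(s["frame"][y:y+h,x:x+w],None,fx=6,fy=6,interpolation=2)[:,:,::-1])
E
```

```text
t 2.9 p [0.5703 0.0552 0.1099] yang -9.4 z [ 7.e-04 -3.e-04 -1.e+00] F [ 0.41  0.33 -0.27] op 0.598 q [-0.08  0.19  1.92 -0.    1.02  0.08]
turn [0.0007, 0.0002, -0.0001] shift [0.0001, -0.0003, 0.0519]
```

View pics/s1.png

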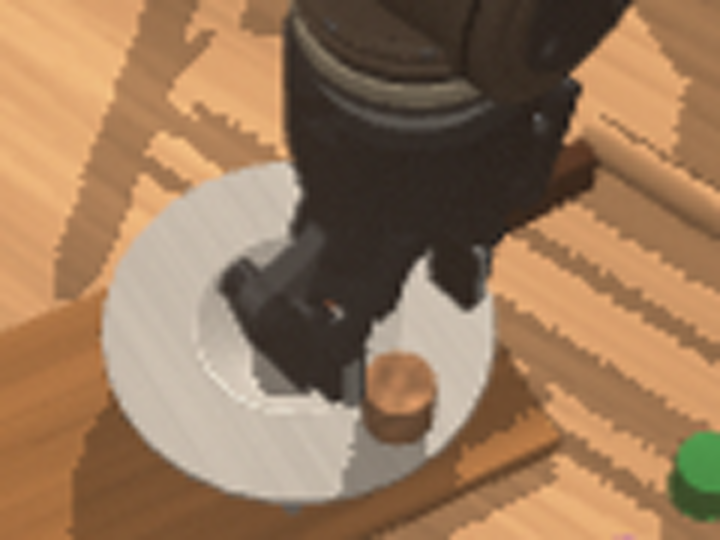

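```bash
python3 - <<'E'
from h import *
s=read_camera("scene")
st=get_state();p=st["eef_pos"];y=R.from_quat(st["tcp_rot"]).as_matrix()[:,1]
for q in(p,p+y*.025+[0,0,.006],p-y*.025+[0,0,.006],[.57,.0553,.067],[.57,.0553,.08]):
    print((proj(s,q)[0]-[205,140])*6)
E
```

```text
[391.68623359 340.76408197]
[340.10375585 374.53680181]
[442.91849289 291.10000037]
[392.90758983 397.79122791]
[393.82744077 381.15458245]
```

>>> arm_command(steps=[[[0,0,0],[0,0,0.025],0.2],[[0,0,0],[0,0,0.045],0.2],[[0,0,0],[0,0,0.051],0.2],[[0,0,0],[0,0,0.051],0.2],[[0,0,0],[0,0,0.051],-0.1],[[0,0,0],[0,0,0.051],-0.3],[[0,0,0],[0,0,0.051],-0.5],[[0,0,0],[0,0,0.051],-0.7],[[0,0,0],[0,0,0.051],-0.8],[[0,0,0],[0,0,0.051],-1],[[0,0,0],[0,0,0.051],-1]], force=30)

```text
time: 4.42
eef_pos: [0.5734, 0.0549, 0.0629]
tcp_rot: [0.763, 0.647, 0.003, 0.003]
contact_force: [0.6, 0.0, 6.6]
opening: 0.315
```

```bash
python3 - <<'E'
from h import *
show()
s=read_camera("scene")
x,y,w,h=205,140,120,90
cv2.imwrite("pics/s2.png",cv2.resize(s["frame"][y:y+h,x:x+w],None,fx=6,fy=6,interpolation=2)[:,:,::-1])
E
```

```text
t 4.425 p [0.5734 0.0549 0.0629] yang -9.41 z [ 8.4e-03 -9.0e-04 -1.0e+00] F [0.62 0.04 6.56] op 0.315 q [-0.08  0.26  1.94 -0.    0.93  0.08]
```

View pics/s2.png

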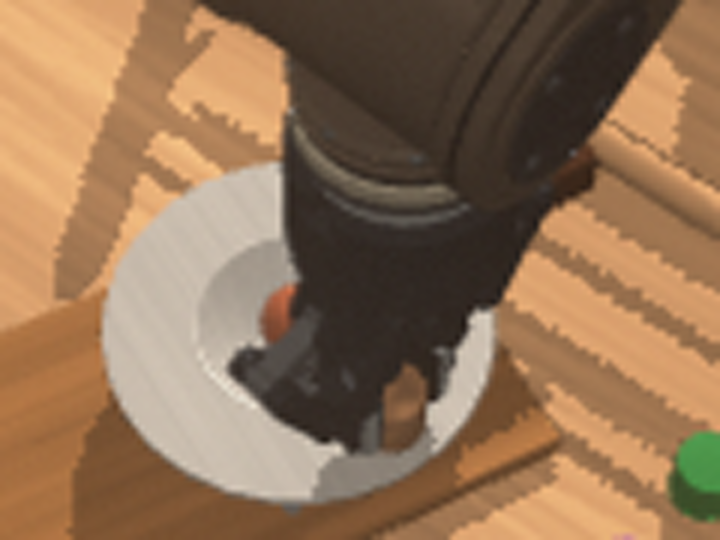

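>>> arm_command(steps=[[[0,0,0],[0,0,-0.005],-1],[[0,0,0],[0,0,-0.02],-1],[[0,0,0],[0,0,-0.05],-1],[[0,0,0],[0,0,-0.1],-1],[[0,0,0],[0,0,-0.15],-1],[[0,0,0],[0,0,-0.15],-1]])

```text
time: 5.22
eef_pos: [0.5751, 0.0549, 0.2196]
tcp_rot: [0.763, 0.647, 0.007, 0.007]
contact_force: [0.3, 0.5, 0.2]
opening: 0.309
```

```bash
python3 - <<'E'
from h import *
show()
rel([.5,.24,.22],down(np.radians(-9.4)))
rel([.468,.327,.22],down(np.radians(-9.4)))
s=read_camera("scene");t=read_camera("top")
x,y,w,h=205,100,140,120
a=cv2.resize(s["frame"][y:y+h,x:x+w],None,fx=4,fy=4,interpolation=2)
x,y,w,h=210,120,80,120
b=cv2.resize(t["frame"][y:y+h,x:x+w],None,fx=4,fy=4,interpolation=2)[:,:240]
cv2.imwrite("pics/s3.png",np.hstack([a,b])[:,:,::-1])
E
```

```text
t 5.225 p [0.5751 0.0549 0.2196] yang -9.4 z [ 0.0199 -0.0018 -0.9998] F [0.28 0.52 0.16] op 0.309 q [-0.08  0.07  1.84 -0.    1.21  0.08]
turn [0.02, -0.0014, -0.0] shift [0.1704, -0.1043, -0.0022]
turn [0.02, -0.0014, -0.0] shift [0.251, -0.1501, -0.003]
```

View pics/s3.png

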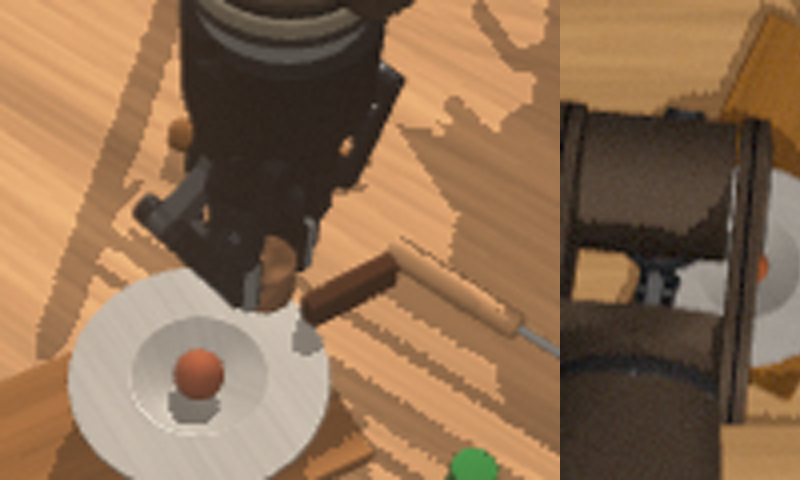

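>>> arm_command(steps=[[[0.02,0,0],[0.06,-0.036,0],-1],[[0.02,0,0],[0.12,-0.072,0],-1],[[0.02,0,0],[0.18,-0.108,0],-1],[[0.02,0,0],[0.251,-0.15,0],-1],[[0.02,0,0],[0.251,-0.15,0],-1],[[0.02,0,0],[0.251,-0.15,0.05],-1],[[0.02,0,0],[0.251,-0.15,0.1],-1],[[0.02,0,0],[0.251,-0.15,0.15],-1],[[0.02,0,0],[0.251,-0.15,0.165],-1],[[0.02,0,0],[0.251,-0.15,0.165],-1],[[0.02,0,0],[0.251,-0.15,0.165],0.1],[[0.02,0,0],[0.251,-0.15,0.165],0.2]])

```text
time: 6.82
eef_pos: [0.4684, 0.3278, 0.0498]
tcp_rot: [0.763, 0.647, -0.001, -0.003]
contact_force: [-0.8, -0.4, 0.3]
opening: 0.599
```

>>> arm_command(steps=[[[0,0,0],[0,0,0],0.2],[[0,0,0],[0,0,0],0.2],[[0,0,0],[0,0,-0.05],0.2],[[0,0,0],[0,0,-0.1],0.2],[[0,0,0],[0,0,-0.15],0.2],[[0,0,0],[0,0,-0.18],0],[[0,0,0],[0,0,-0.18],0]])

```text
time: 7.7
eef_pos: [0.471, 0.3278, 0.2337]
tcp_rot: [0.763, 0.647, 0.003, -0.003]
contact_force: [0.6, -0.2, 0.2]
opening: 0.503
```

```bash
python3 - <<'E'
from h import *
show()
s=read_camera("scene");t=read_camera("top")
x,y,w,h=340,180,130,130
a=cv2.resize(s["frame"][y:y+h,x:x+w],None,fx=4,fy=4,interpolation=2)
x,y,w,h=215,140,70,130
b=cv2.resize(t["frame"][y:y+h,x:x+w],None,fx=4,fy=4,interpolation=2)
cv2.imwrite("pics/s4.png",np.hstack([a,b])[:,:,::-1])
E
```

```text
t 7.7 p [0.471  0.3278 0.2337] yang -9.4 z [ 6.0e-04  7.1e-03 -1.0e+00] F [ 0.57 -0.25  0.15] op 0.503 q [0.43 0.06 1.83 0.01 1.25 0.59]
```

View pics/s4.png

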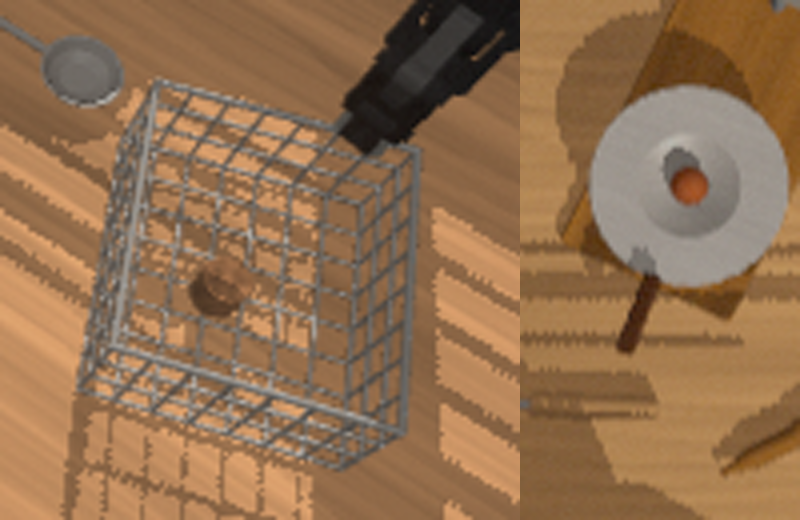

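```bash
cat > dish.py <<'E'
from m import *
def dish(boxs,boxt,z=.054,vis=("scene","top")):
    out=[]
    for n,box in(("scene",boxs),("top",boxt)):
        if n not in vis: continue
        c=read_camera(n)
        hsv=cv2.cvtColor(c["frame"],cv2.COLOR_RGB2HSV);H,S,V=[hsv[...,i].astype(int) for i in range(3)]
        try:
            m,ce,st=big((S<60)&(V>70),box)
            cn=max(cv2.findContours(m.astype(np.uint8),0,1)[0],key=len);hull=cv2.convexHull(cn)[:,0]
            P=onz(c,hull,z)[:,:2];x=np.linalg.lstsq(np.c_[2*P,np.ones(len(P))],(P**2).sum(1),rcond=None)[0]
            r=np.sqrt(x[2]+x[0]**2+x[1]**2);print(n,"dish",x[:2].round(4),r.round(4),np.abs(np.hypot(*(P-x[:2]).T)-r).max().round(4))
        except Exception as e:print(e)
        for nm,mk,zz in(("ball",(H<11)&(S>125)&(V>85),z),("handle",(H<13)&(V<105)&(S>80),z+.012)):
            try:
                m,ce,st=big(mk,box);print(n,nm,ce.round(1),st,onz(c,ce,zz)[0].round(4))
                if nm=="handle":
                    q=np.argwhere(m)[:,::-1];W=onz(c,q,zz)[:,:2];u=np.linalg.svd(W-W.mean(0),full_matrices=False)[2][0];print("  ang",np.degrees(np.arctan2(-u[1],-u[0])).round(2), "to center",np.degrees(np.arctan2(*(x[:2]-W.mean(0))[::-1])).round(2))
            except Exception as e:print(nm,e)
E
python3 - <<'E'
from dish import *
dish((215,155,100,80),(225,155,65,80))
E
```

```text
scene dish [0.5607 0.0016] 0.0759 0.002
scene ball [254.3 193.2] [249 187  12  13 113] [0.5596 0.0007 0.054 ]
scene handle [291.8 171.7] [281 164  23  18 153] [0.4639 0.0392 0.066 ]
  ang 161.51 to center -21.25
top dish [0.562  0.0006] 0.0763 0.0014
top ball [257.  185.5] [253 182   9   9  44] [5.633e-01 1.000e-04 5.400e-02]
top handle [244.4 217.6] [240 208  10  20  63] [0.4649 0.0371 0.066 ]
  ang -21.17 to center -20.62
```

```bash
python3 - <<'E'
from h import *
s=read_camera("scene")
st=get_state();y=R.from_quat(st["tcp_rot"]).as_matrix()[:,1]
for p,o in(((.5751,.0549,.2196),.013),((.471,.3278,.2337),.021)):
  for dz in(0,-.01,-.02):
    print(p,dz,[proj(s,np.array(p)+y*k*(o+.007)+[0,0,dz])[0].round(1) for k in(1,-1)])
x,y,w,h=380,160,100,80
cv2.imwrite("pics/s5.png",cv2.resize(s["frame"][y:y+h,x:x+w],None,fx=6,fy=6,interpolation=2)[:,:,::-1])
rel([.467,.0372,.20],down(np.radians(69)))
E
```

```text
(0.5751, 0.0549, 0.2196) 0 [array([262.9, 175.6]), array([278.5, 163.3])]
(0.5751, 0.0549, 0.2196) -0.01 [array([262.9, 178.5]), array([278.3, 166.4])]
(0.5751, 0.0549, 0.2196) -0.02 [array([262.9, 181.4]), array([278. , 169.3])]
(0.471, 0.3278, 0.2337) 0 [array([427.7, 216.3]), array([446.3, 196.3])]
(0.471, 0.3278, 0.2337) -0.01 [array([425.2, 219. ]), array([443.6, 199.1])]
(0.471, 0.3278, 0.2337) -0.02 [array([422.8, 221.5]), array([441.1, 201.9])]
turn [-0.0079, -0.0074, -1.3684] shift [-0.2857, 0.0461, 0.0268]
```

View pics/s5.png

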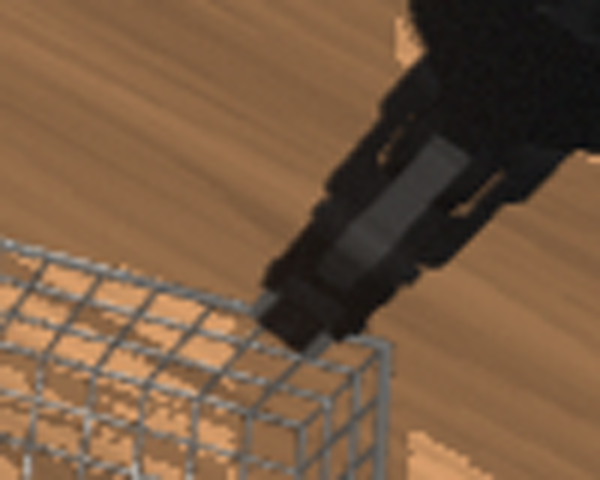

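```bash
python3 - <<'E'
from h import *
s=read_camera("scene");t=read_camera("top")
print("scoop s",onz(s,[(304,162),(335,182),(360,197)],.01).round(3).tolist(),"t",onz(t,[(249,243),(217,240)],.01).round(3).tolist())
u=np.array([np.cos(np.radians(69)),np.sin(np.radians(69))])
for k in(.02,.045,-.02,-.045):print(k,np.array([.467,.0372])+k*u)
E
```

```text
scoop s [[0.386, 0.029, 0.01], [0.389, 0.125, 0.01], [0.389, 0.197, 0.01]] t [[0.385, 0.023, 0.01], [0.394, 0.123, 0.01]]
0.02 [0.47416736 0.05587161]
0.045 [0.48312656 0.07921112]
-0.02 [0.45983264 0.01852839]
-0.045 [ 0.45087344 -0.00481112]
```

>>> arm_command(steps=[[[0,0,-0.15],[-0.05,0.008,0],0],[[0,0,-0.3],[-0.1,0.016,0],0],[[0,0,-0.45],[-0.15,0.025,0],0],[[0,0,-0.6],[-0.2,0.033,0],0],[[0,0,-0.75],[-0.25,0.04,0],0],[[0,0,-0.9],[-0.286,0.046,0],0],[[0,0,-1.05],[-0.286,0.046,0],0],[[0,0,-1.2],[-0.286,0.046,0.02],0],[[-0.005,-0.006,-1.3],[-0.286,0.046,0.05],0],[[-0.008,-0.0075,-1.368],[-0.286,0.046,0.08],0],[[-0.008,-0.0075,-1.368],[-0.286,0.046,0.11],0],[[-0.008,-0.0075,-1.368],[-0.286,0.046,0.11],0]])

```text
time: 9.55
eef_pos: [0.4638, 0.0376, 0.1141]
tcp_rot: [0.183, 0.983, 0.0, -0.003]
contact_force: [0.1, 0.0, 0.3]
opening: 0.498
```

```bash
python3 - <<'E'
from h import *
show()
rel([.467,.0372,.115],down(np.radians(69)))
rel([.467,.0372,.046],down(np.radians(69)))
s=read_camera("scene");t=read_camera("top")
x,y,w,h=215,120,120,110
a=cv2.resize(s["frame"][y:y+h,x:x+w],None,fx=5,fy=5,interpolation=2)
cv2.imwrite("pics/s6.png",a[:,:,::-1])
st=get_state();p=st["eef_pos"];yy=R.from_quat(st["tcp_rot"]).as_matrix()[:,1]
for q in(p,p+yy*.028,p-yy*.028,[.467,.0372,.072]): print((proj(s,q)[0]-[x,y])*5)
E
```

```text
t 9.55 p [0.4638 0.0376 0.1141] yang 68.97 z [-0.0065  0.0014 -1.    ] F [0.06 0.04 0.27] op 0.498 q [-0.14 -0.04  2.17  0.    1.02 -1.34]
turn [-0.001, -0.0065, -0.0006] shift [-0.0031, 0.0007, -0.0009]
turn [-0.001, -0.0065, -0.0006] shift [-0.0036, 0.0008, 0.0681]
[386.17909847 196.53623475]
[421.54339676 240.50059269]
[351.91339804 153.93763696]
[377.80058413 253.56629247]
```

View pics/s6.png

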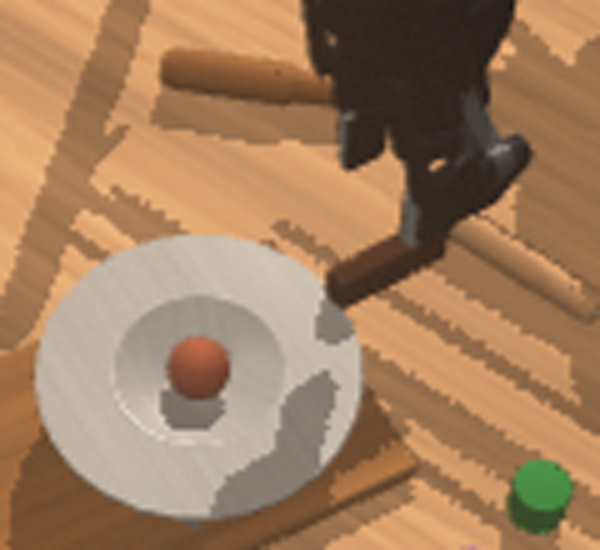

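>>> arm_command(steps=[[[-0.001,-0.0065,0],[-0.0035,0.001,0.02],0],[[-0.001,-0.0065,0],[-0.0035,0.001,0.045],0],[[-0.001,-0.0065,0],[-0.0035,0.001,0.063],0],[[-0.001,-0.0065,0],[-0.0035,0.001,0.068],0],[[-0.001,-0.0065,0],[-0.0035,0.001,0.068],0],[[-0.001,-0.0065,0],[-0.0035,0.001,0.068],0]], force=25)

```text
time: 10.4
eef_pos: [0.4714, 0.0368, 0.0508]
tcp_rot: [0.182, 0.983, 0.0, 0.005]
contact_force: [-0.2, -0.0, 0.5]
opening: 0.504
```

```bash
python3 - <<'E'
from h import *
show()
rel([.467,.0372,.046],down(np.radians(69)))
s=read_camera("scene");t=read_camera("top")
x,y,w,h=215,120,120,110
a=cv2.resize(s["frame"][y:y+h,x:x+w],None,fx=5,fy=5,interpolation=2)
cv2.imwrite("pics/s7.png",a[:,:,::-1])
E
```

```text
t 10.4 p [0.4714 0.0368 0.0508] yang 68.97 z [ 0.0097 -0.0014 -1.    ] F [-0.19 -0.    0.45] op 0.504 q [-0.14  0.07  2.19 -0.    0.87 -1.34]
turn [0.0022, 0.0096, -0.0005] shift [0.0043, -0.0013, 0.0048]
```

View pics/s7.png

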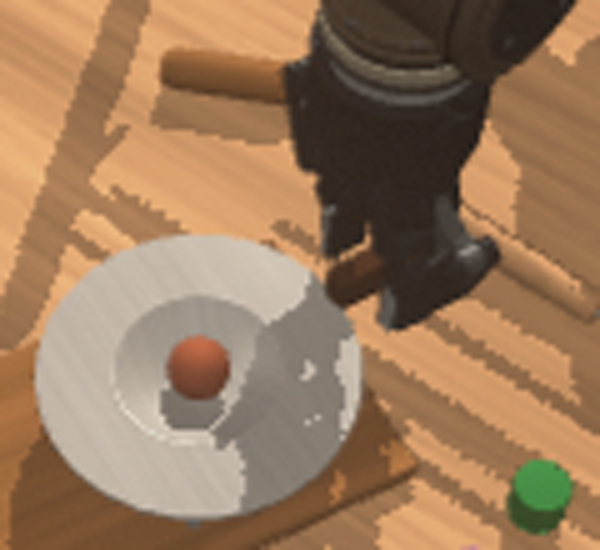

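>>> arm_command(steps=[[[0.002,0.0095,0],[0.004,-0.001,0.005],0],[[0.002,0.0095,0],[0.004,-0.001,0.005],0],[[0.002,0.0095,0],[0.004,-0.001,0.005],0]])

```text
time: 10.88
eef_pos: [0.4669, 0.0374, 0.0454]
tcp_rot: [0.182, 0.983, 0.0, -0.0]
contact_force: [-0.4, 0.7, -0.2]
opening: 0.5
```

```bash
python3 - <<'E'
from h import *
show()
rel([.467,.0372,.046],down(np.radians(69)))
E
```

```text
t 10.875 p [0.4669 0.0374 0.0454] yang 68.97 z [-7.e-04  3.e-04 -1.e+00] F [-0.38  0.66 -0.22] op 0.5 q [-0.14  0.08  2.2   0.    0.87 -1.34]
turn [0.0, -0.0008, -0.0005] shift [-0.0002, -0.0001, -0.0006]
```

>>> arm_command(steps=[[[0,0,0],[0,0,0],-0.2],[[0,0,0],[0,0,0],-0.4],[[0,0,0],[0,0,0],-0.5],[[0,0,0],[0,0,0],-0.6],[[0,0,0],[0,0,0],-0.7],[[0,0,0],[0,0,0],-0.8],[[0,0,0],[0,0,0],-1],[[0,0,0],[0,0,0],-1]], force=25)

```text
time: 11.88
eef_pos: [0.4669, 0.0374, 0.0454]
tcp_rot: [0.182, 0.983, 0.0, -0.0]
contact_force: [-0.3, 1.0, 1.6]
opening: 0.158
```

```bash
python3 - <<'E'
from h import *
show()
s=read_camera("scene")
x,y,w,h=215,120,120,110
a=cv2.resize(s["frame"][y:y+h,x:x+w],None,fx=5,fy=5,interpolation=2)
cv2.imwrite("pics/s8.png",a[:,:,::-1])
E
```

```text
t 11.875 p [0.4669 0.0374 0.0454] yang 68.98 z [-8.e-04  2.e-04 -1.e+00] F [-0.34  1.02  1.61] op 0.158 q [-0.14  0.08  2.2   0.    0.87 -1.34]
```

View pics/s8.png

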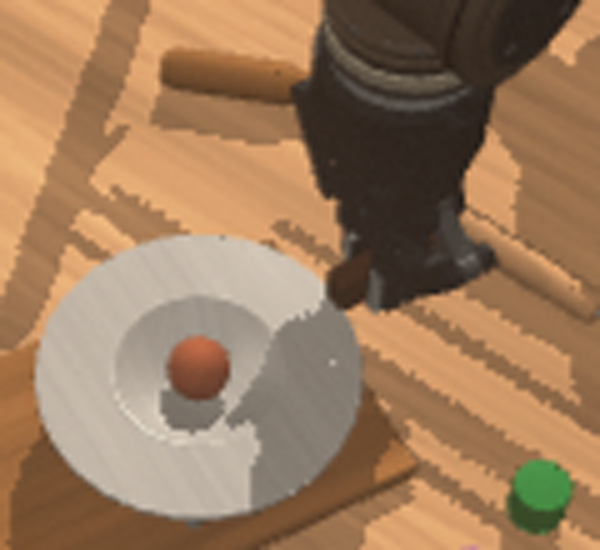

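>>> arm_command(steps=[[[0,0,0],[0,0,0],-1],[[0,0,0],[0,0,0],-1],[[0,0,0],[0,0,0],-1],[[0,0,0],[0,0,-0.003],-1],[[0,0,0],[0,0,-0.007],-1],[[0,0,0],[0,0,-0.012],-1],[[0,0,0],[0,0,-0.015],-1],[[0,0,0],[0,0,-0.015],-1]], force=115)

```text
time: 12.92
eef_pos: [0.4672, 0.0373, 0.0608]
tcp_rot: [0.182, 0.983, 0.0, 0.0]
contact_force: [0.3, -0.3, -0.4]
opening: 0.141
```

```bash
python3 - <<'E'
from h import *
show();print(get_state()["wrist_torque"])
s=read_camera("scene")
x,y,w,h=215,120,120,110
a=cv2.resize(s["frame"][y:y+h,x:x+w],None,fx=5,fy=5,interpolation=2)
cv2.imwrite("pics/s9.png",a[:,:,::-1])
E
```

```text
t 12.925 p [0.4672 0.0373 0.0608] yang 68.97 z [ 1.e-04  1.e-04 -1.e+00] F [ 0.34 -0.26 -0.42] op 0.141 q [-0.14  0.05  2.19  0.    0.9  -1.34]
[0.00365865 0.11283    0.00794996]
```

View pics/s9.png

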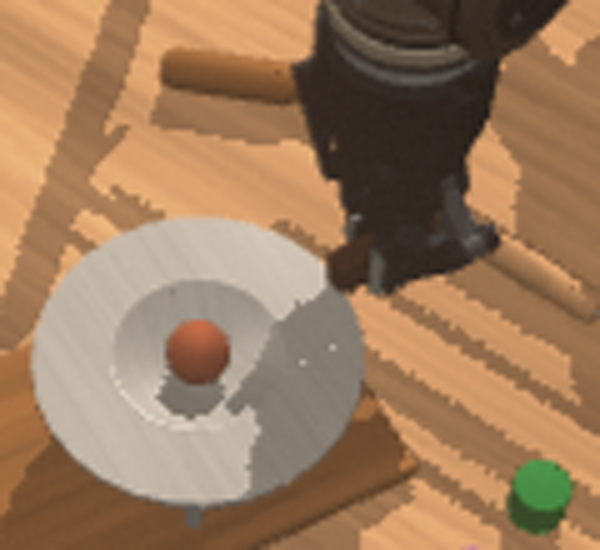

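>>> arm_command(steps=[[[0,0,0],[0,0,-0.004],-1],[[0,0,0],[0,0,-0.012],-1],[[0,0,0],[0,0,-0.022],-1],[[0,0,0],[0,0,-0.033],-1],[[0,0,0],[0,0,-0.044],-1],[[0,0,0],[0,0,-0.055],-1],[[0,0,0],[0,0,-0.065],-1],[[0,0,0],[0,0,-0.072],-1],[[0,0,0],[0,0,-0.076],-1],[[0,0,0],[0,0,-0.076],-1],[[0,0,0],[0,0,-0.076],-1]])

```text
time: 14.35
eef_pos: [0.4667, 0.0374, 0.1361]
tcp_rot: [0.182, 0.983, 0.0, -0.001]
contact_force: [-0.5, 0.2, -1.4]
opening: 0.142
```

```bash
python3 - <<'E'
from h import *
from dish import dish
show();print(get_state()["wrist_torque"])
s=read_camera("scene");t=read_camera("top")
x,y,w,h=205,90,120,120
a=cv2.resize(s["frame"][y:y+h,x:x+w],None,fx=4,fy=4,interpolation=2)
x,y,w,h=215,130,75,120
b=cv2.resize(t["frame"][y:y+h,x:x+w],None,fx=4,fy=4,interpolation=2)
cv2.imwrite("pics/s10.png",np.hstack([a,b])[:,:,::-1])
dish((205,120,100,100),(215,140,75,75),.054+.0915)
E
```

```text
t 14.35 p [0.4667 0.0374 0.1361] yang 68.98 z [-1.3e-03  3.0e-04 -1.0e+00] F [-0.48  0.2  -1.38] op 0.142 q [-0.14 -0.07  2.15  0.    1.06 -1.34]
[ 0.03413057  0.08309254 -0.00430395]
scene dish [0.5734 0.0132] 0.0862 0.016
scene ball [253.9 171.6] [248 165  13  14 138] [0.5598 0.0015 0.1455]
scene handle [291.7 135.2] [278 120  27  40 375] [0.4393 0.0129 0.1575]
  ang -151.47 to center 0.27
top dish [0.563  0.0007] 0.0753 0.0088
top ball [257.1 183.4] [253 179  10  10  44] [0.5623 0.0011 0.1455]
top handle [234.5 207.5] [230 202   9  10  29] [0.4928 0.064  0.1575]
  ang -19.25 to center -42.05
```

View pics/s10.png

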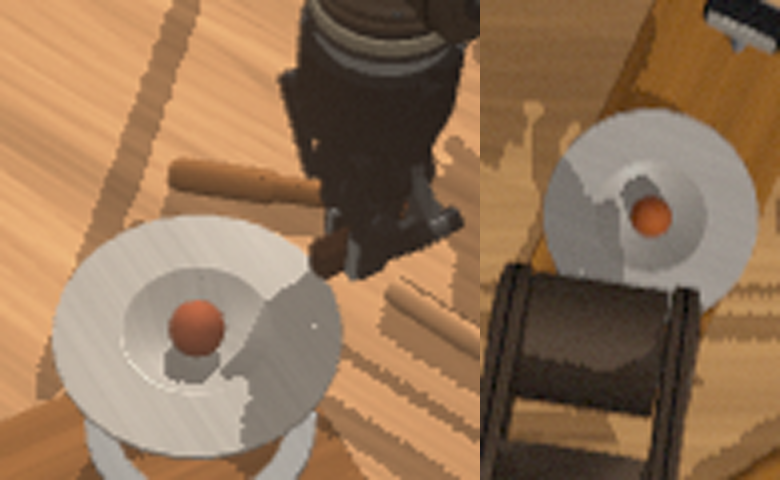

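>>> arm_command(steps=[[[0,0,0.02],[0,0.002,0],-1],[[0,0,0.06],[-0.0002,0.0061,0],-1],[[0,0,0.12],[-0.0007,0.0121,0],-1],[[0,0,0.2],[-0.002,0.0201,0],-1],[[0,0,0.28],[-0.004,0.028,0],-1],[[0,0,0.36],[-0.0065,0.0357,0],-1],[[0,0,0.44],[-0.0097,0.0432,0],-1],[[0,0,0.52],[-0.0134,0.0504,0],-1],[[0,0,0.6],[-0.0177,0.0573,0],-1],[[0,0,0.66],[-0.0213,0.0622,0],-1],[[0,0,0.69],[-0.0232,0.0645,0],-1],[[0,0,0.7],[-0.0238,0.0653,0],-1]])

```text
time: 16.05
eef_pos: [0.5125, 0.0899, 0.1361]
tcp_rot: [0.509, 0.861, -0.0, -0.001]
contact_force: [-0.3, -0.2, -2.0]
opening: 0.136
```

```bash
python3 - <<'E'
from h import *
from dish import dish
show();print(get_state()["wrist_torque"])
s=read_camera("scene");t=read_camera("top")
x,y,w,h=205,90,120,120
a=cv2.resize(s["frame"][y:y+h,x:x+w],None,fx=4,fy=4,interpolation=2)
x,y,w,h=215,130,75,120
b=cv2.resize(t["frame"][y:y+h,x:x+w],None,fx=4,fy=4,interpolation=2)
cv2.imwrite("pics/s11.png",np.hstack([a,b])[:,:,::-1])
C=np.array([.5613,.001,.1365])
for th in (-25.1-90,):
  for d in(-90,):
    a=np.radians(th);rel(C-.1014*np.array([np.cos(a),np.sin(a),0]),down(a+np.pi/2))
E
```

```text
t 16.05 p [0.5125 0.0899 0.1361] yang 28.85 z [-1.3e-03  4.0e-04 -1.0e+00] F [-0.31 -0.17 -1.97] op 0.136 q [-0.02  0.05  2.03  0.    1.06 -0.53]
[ 0.13099057  0.0503429  -0.02404356]
turn [-0.0013, -0.0004, 0.942] shift [-0.0417, 0.082, -0.0005]
```

View pics/s11.png

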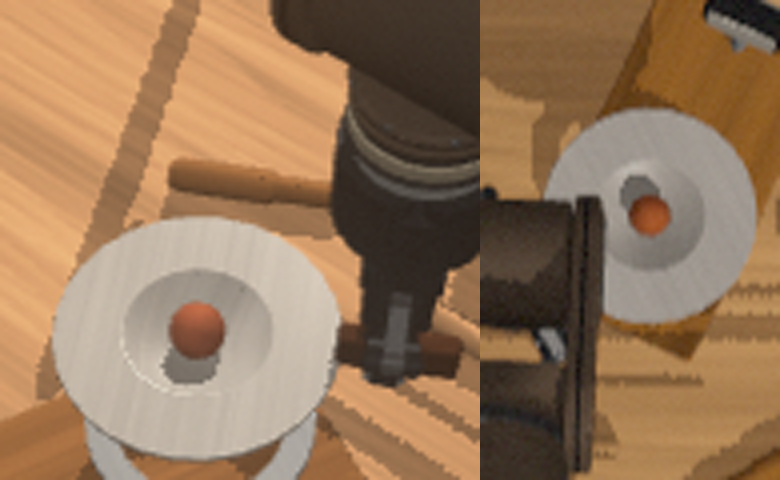

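>>> arm_command(steps=[[[0,0,0.02],[0,0.002,0],-1],[[0,0,0.06],[-0.0002,0.0061,0],-1],[[0,0,0.13],[-0.0009,0.0131,0],-1],[[0,0,0.22],[-0.0024,0.0221,0],-1],[[0,0,0.32],[-0.0051,0.0319,0],-1],[[0,0,0.42],[-0.0088,0.0413,0],-1],[[0,0,0.52],[-0.0134,0.0504,0],-1],[[0,0,0.62],[-0.0189,0.0589,0],-1],[[0,0,0.72],[-0.0252,0.0669,0],-1],[[0,0,0.81],[-0.0315,0.0734,0],-1],[[0,0,0.88],[-0.0368,0.0781,0],-1],[[-0.001,0,0.93],[-0.0408,0.0813,0],-1]])

```text
time: 17.65
eef_pos: [0.6038, 0.0932, 0.136]
tcp_rot: [0.841, 0.541, 0.0, -0.0]
contact_force: [0.2, 0.4, -2.0]
opening: 0.145
```

```bash
python3 - <<'E'
from h import *
from dish import dish
show();print(get_state()["wrist_torque"])
s=read_camera("scene");t=read_camera("top")
x,y,w,h=205,90,140,130
a=cv2.resize(s["frame"][y:y+h,x:x+w],None,fx=4,fy=4,interpolation=2)
x,y,w,h=230,110,60,130
b=cv2.resize(t["frame"][y:y+h,x:x+w],None,fx=4,fy=4,interpolation=2)
cv2.imwrite("pics/s12.png",np.hstack([a,b])[:,:,::-1])
C=np.array([.5613,.001,.1365])
a=np.radians(-115.1);rel(C-.1014*np.array([np.cos(a),np.sin(a),0]),down(a+np.pi/2))
dish((205,130,88,75),(215,140,75,75),.054+.0915)
E
```

```text
t 17.65 p [0.6038 0.0932 0.136 ] yang -24.56 z [ 2.e-04  4.e-04 -1.e+00] F [ 0.19  0.38 -2.  ] op 0.145 q [-0.01  0.24  1.82  0.    1.09  0.42]
[ 0.10896328 -0.08349438  0.00803583]
turn [0.0001, -0.0004, 0.0112] shift [-0.0, 0.0006, -0.0005]
scene dish [ 0.5713 -0.0078] 0.0687 0.0158
scene ball [252.4 172.4] [247 166  11  14 116] [5.636e-01 3.000e-04 1.455e-01]
scene handle [255.5 174.8] [250 167   8  13  19] [0.5703 0.0143 0.1575]
  ang -160.4 to center -87.38
top dish [ 0.5642 -0.003 ] 0.073 0.0244
top ball [256.2 182.8] [252 178  10  10  37] [0.564  0.0037 0.1455]
top handle [233.5 159.1] [229 152  10  14  39] [0.6295 0.0686 0.1575]
  ang 19.21 to center -132.35
```

View pics/s12.png

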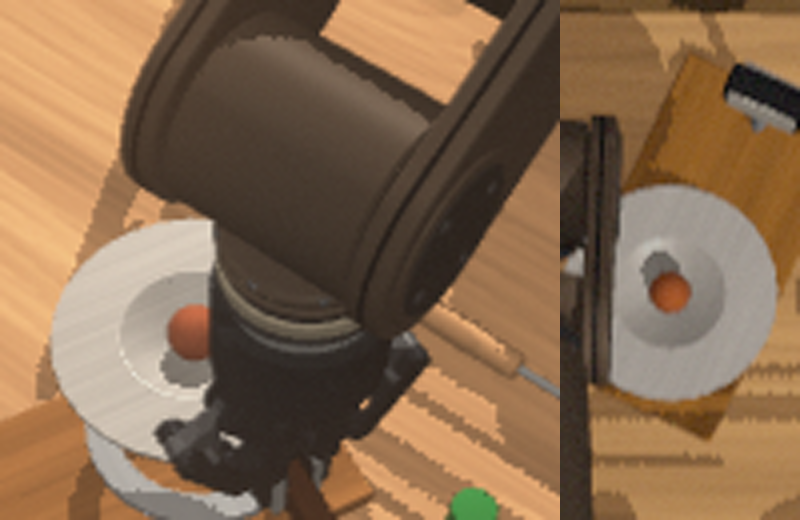

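>>> arm_command(steps=[[[0,0,0.005],[0,0.0003,0],-1],[[0,0,0.01],[0,0.0006,-0.001],-1],[[0,0,0.01],[0,0.0006,-0.001],-1],[[0,0,0.01],[0,0.0006,-0.001],-1],[[0,0,0.01],[0,0.0006,-0.001],-1],[[0,0,0.01],[0,0.0006,-0.001],-1],[[0,0,0.01],[0,0.0006,-0.001],-1],[[0,0,0.01],[0,0.0006,-0.001],-1]])

```text
time: 18.85
eef_pos: [0.6038, 0.0931, 0.1369]
tcp_rot: [0.843, 0.538, -0.0, -0.0]
contact_force: [1.0, -0.6, -0.3]
opening: 0.138
```

```bash
python3 - <<'E'
from h import *
from dish import big
show();print(get_state()["wrist_torque"])
s=read_camera("scene");t=read_camera("top")
d=np.load("c0.npz")
L=onz(t,[(282,134.4)],.12)[0];v=L[:2]-[.562,-.001];print("lamp",L,np.degrees(np.arctan2(v[1],v[0])),np.hypot(*v))
# circle fit, unobstructed dish arc, several assumed heights
for n,c,box,bad in(("top",t,(215,140,80,75),lambda h:h[:,0]<246),("scene",s,(210,135,48,80),lambda h:h[:,0]>250)):
    hsv=cv2.cvtColor(c["frame"],cv2.COLOR_RGB2HSV);S,V=hsv[...,1].astype(int),hsv[...,2].astype(int)
    m,_,_=big((S<60)&(V>70),box);cn=max(cv2.findContours(m.astype(np.uint8),0,1)[0],key=len);h=cv2.convexHull(cn)[:,0];h=h[~bad(h)]
    P=onz(c,h,.1455)[:,:2];x=np.linalg.lstsq(np.c_[2*P,np.ones(len(P))],(P**2).sum(1),rcond=None)[0];r=np.sqrt(x[2]+x[0]**2+x[1]**2)
    print(n,x[:2],r,len(h))
x,y,w,h=205,90,140,130
a=cv2.resize(s["frame"][y:y+h,x:x+w],None,fx=4,fy=4,interpolation=2)
x,y,w,h=230,110,60,130
b=cv2.resize(t["frame"][y:y+h,x:x+w],None,fx=4,fy=4,interpolation=2)
cv2.imwrite("pics/s13.png",np.hstack([a,b])[:,:,::-1])
cv2.imwrite("pics/s13f.png",s["frame"][:,:,::-1])
E
```

```text
t 18.85 p [0.6038 0.0931 0.1369] yang -24.96 z [-3.e-04  4.e-04 -1.e+00] F [ 1.01 -0.62 -0.25] op 0.138 q [-0.01  0.24  1.81  0.    1.09  0.42]
[ 0.14626692 -0.04108075  0.04176276]
lamp [ 0.70917956 -0.070943    0.12      ] -25.41810788360779 0.16295351082318596
top [0.56362977 0.00253821] 0.07664689574096017 19
scene [0.55913369 0.02802768] 0.09857646557443782 13
```

View pics/s13.png

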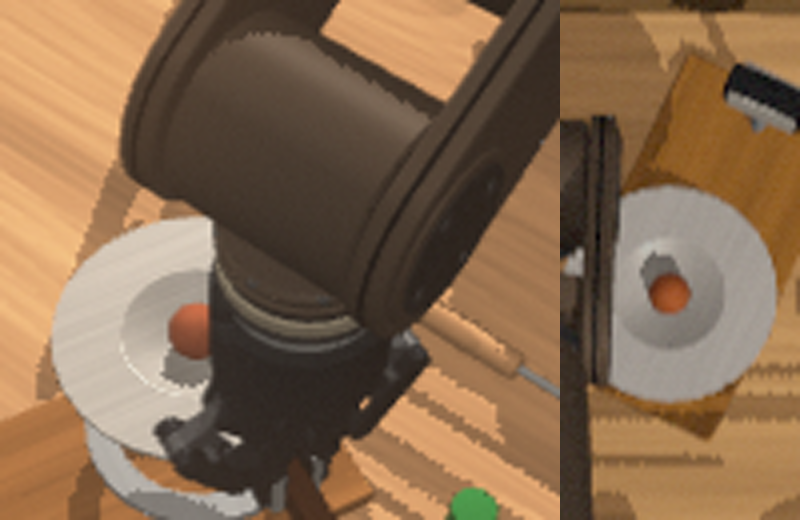

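View pics/s13f.png

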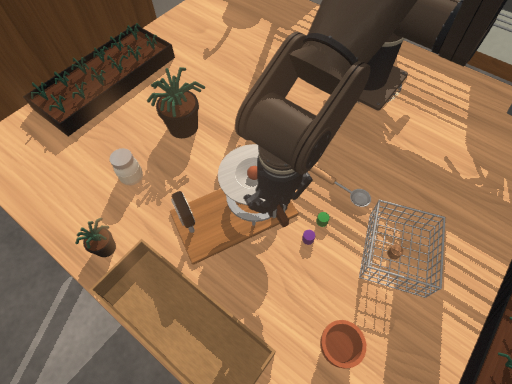

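```bash
python3 - <<'E'
from plant import *
print(sign_off())
E
```

```text
the job is handed in; nothing more can be done
None
```

The job is handed in after about 19 s of the 61 s allowed. `sign_off()` gives no verdict, so the points below are my own last checks.

- **Plug:** I lifted it off the dish's shoulder and released it inside the wire basket. It is still visible there in the final picture.
- **Dish:** I gripped it by the handle at 115 N and raised it about 9 cm. I then turned it about 94° around its own middle; that is more than a quarter turn because it started about 4° off the stand's axes. It is held over the ring, with its measured centre within about 4 mm of the ring's.
- **Handle direction:** The gripper's jaw axis, which lies square to the handle, reads −25.0°. The beam measures −25.1° from the board's edges and −25.4° from the lamp's position, so the handle is square to the beam within about 0.5°. The individual board edges spread from −23.9° to −26.6°.
- **Level and ball:** The tool axis is vertical to within 0.001 rad. In the top view the ball sits in the middle of the hollow, and it stayed in the hollow in every picture I took.
- **Everything else:** The other objects look undisturbed in the final scene picture.

- **Failed check:** The last circle fit of the dish from the scene camera was unusable (radius 99 mm instead of 77 mm) because the arm hid much of the rim. The final centre therefore rests on the top view and the arm's own position.
- **Level not checked from two views at the end:** After the lift, the ball's position agreed between both cameras, which puts the dish level within about 1–1.5°. I did not repeat that check after the turn.
- **Plug grasp:** The tool stopped about 4 mm higher than commanded, with 6.6 N of upward force, while closing on the plug. The dish and ball did not visibly move.

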